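Lay out a fossil tail for its record photograph

TASK

Complete the fossil tail on the board for its record photograph: set the three loose vertebrae upright on the three rubber pads, one centred on each, in order of size, with the largest next to the hip block, the smallest next to the slender tail end and the medium one between them, their upright blades running along the row. Lay the black-and-white photo scale flat on the bare strip of the board in front of the medium vertebra (on the robot's side), centred on it and parallel to the row.

Things in the scene. Friction and masses are not known exactly. Their poses are not given: they have to be found in the camera images.
- large_vertebra: The largest of three. Loose brown fossil vertebra, about 280 g: waisted barrel 56 mm long (y), 48 mm across, on a flat belly; upright blade on top 14 mm thick (x), 35 mm long (y), its top edge 80 mm above the underside, 31 above the barrel; lower side stubs 86 mm over their ends (x). Same both ways round, starts upright on the table. Origin: centre of underside, z up.
- medium_vertebra: Middle of three in size. Loose brown fossil vertebra, about 150 g: waisted barrel 44 mm long (y), 38 mm across, on a flat belly; upright blade on top 12 mm thick (x), 27 mm long (y), its top edge 68 mm above the underside, 29 above the barrel; lower side stubs 68 mm over their ends (x). Same both ways round, starts upright on the table. Origin: centre of underside, z up.
- small_vertebra: The smallest of three. Loose brown fossil vertebra, about 80 g: waisted barrel 34 mm long (y), 30 mm across, on a flat belly; upright blade on top 10 mm thick (x), 21 mm long (y), its top edge 58 mm above the underside, 27 above the barrel; lower side stubs 52 mm over their ends (x). Same both ways round, starts upright on the table. Origin: centre of underside, z up.
- scale_bar: Loose photo scale: white plastic bar with black squares on top, 20 mm (x) by 100 mm (y, its long axis) by 16 mm high, 80 g, lying flat, with an upright grey grip fin at its middle, 12 mm thick (x), 26 mm long (y), its top 58 mm above the underside. Origin at the centre of its underside, z up.
- board: Fixed plywood layout board, 180 mm (x) by 440 mm (y, along the row), its top 12 mm above the table, turned up to 9 degrees either way. Origin on its underside, on the line of the row, midway along; x points away from the robot. It reaches 115 mm in front of the origin (-x, robot side) and 65 mm behind; the bare strip in front of the pads is about x = -32 to -115 mm.
- rest_a: One of three identical fixed plain grey rubber pads in a row on the board, 56 x 56 x 10 mm. Which of the three is next to the hip block varies. Origin at the centre of its underside on the board (12 mm above the table), so its top is 22 mm above the table; axes parallel to the board's.
- rest_b: One of three identical fixed plain grey rubber pads in a row on the board, 56 x 56 x 10 mm. Which of the three is next to the hip block varies. Origin at the centre of its underside on the board (12 mm above the table), so its top is 22 mm above the table; axes parallel to the board's.
- rest_c: One of three identical fixed plain grey rubber pads in a row on the board, 56 x 56 x 10 mm. Which of the three is next to the hip block varies. Origin at the centre of its underside on the board (12 mm above the table), so its top is 22 mm above the table; axes parallel to the board's.
- hip_block: Fixed at one end of the row (either end): white plaster slab 105 mm (x) by 72 mm (y) with the large brown fused hip bone on it, 80 mm high above the board. Origin at the centre of its underside on the board; about 170 mm from the board's origin.
- tail_end: Fixed at the other end of the row: small white plaster slab 50 mm (x) by 62 mm (y) with a thin brown knobbly rod of bone, 27 mm high above the board. Origin at the centre of its underside on the board; about 170 mm from the board's origin.
Mind the look-alikes: they are no part of the job. What is shaped like the medium_vertebra but purple is not meant.

How it is judged:
By the outcome, as a careful person would: the job done as asked, in the order asked, and still so for the second after the job is handed in, with the robot touching nothing.
It also fails if it takes over 120 s, if anything falls off the work surface, if the arm or the gripper's body presses on something with over 40 N, if the wrist force passes 120 N, or if a joint passes its speed limit or range.

ROBOT

A 7-joint arm with a two-finger parallel gripper is mounted at the origin on the work surface. World frame = base frame: x ahead of the robot, y to its left, z up, the work surface at z = 0. Lengths are in m, angles in rad, forces in N, time in s.
With the tool pointing down it reaches from about 0.425 to 0.925 m from the base axis. Payload 6.8 kg.
Tool frame: the origin (TCP) lies on the front face of the gripper's body, between the roots of the fingers; the fingertips stand 73 mm ahead of it and the grasp point (between the pads) lies 54 mm ahead of it (env.nose_length is the distance from the TCP to the fingertips, in m); z points along the fingers, y is the line along which they close (so a half turn about z gives the same grasp; the last joint's range is limited). The gripper opens to 85 mm and grips with 20 to 120 N. Pads are 22 mm wide; open, the fingers measure 114 mm over their backs; the gripper's body (76 mm by 85 mm) begins 54 mm behind the grasp point. The pads swing forward as they close: fully open they stand 13 mm farther back than shut.
Start: joints at [1.08, 0.477, 0.022, 1.555, -0.011, 1.109, -0.083], TCP at [0.252, -0.626, 0.304] pointing down, gripper open.
Joint ranges: [-2.96, 2.96], [-0.34, 2.1], [-1.41, 1.46], [0.24, 2.44], [-1.37, 4.51], [0.17, 1.92], [-2.96, 2.96]. Speed limits (rad/s): [2.39, 2.39, 3.14, 3.14, 3.14, 3.14, 3.14].

INTERFACE

Orientations are given as a unit quaternion [w, x, y, z].
In Python, from cell import env, kin, camera, calibration, job gives the robot as it stands. The module is installed in compiled form; this text tells all that it offers. Calls block until the motion is done:
- env.reach(position, orientation): joint-space move of the TCP to a pose.
- env.movel(position, velocity=0.15, rot=None, stop_force=None): straight line of the TCP; rot=None keeps the orientation; velocity is the mean speed in m/s. With stop_force (N) it stops when the force on the tool has changed by that much, and returns True; else False.
- env.goto_joints(angles): joint-space move.
- env.grip(opening, f_grip=None): finger opening in m; f_grip is the grip in N (None keeps the last); returns when the fingers have stopped.
- env.dwell(seconds).
- kin.inverse_kinematics(position, orientation): joint angles nearest the present ones, or None.
- env.get_state(): the state.
- camera(name): name is "scene" or "top" or "wrist"; returns (picture, depth): 480x640x3 uint8, blue, green, red; 480x640 float32, m along the optical axis (not along the pixel's ray), 0 where there is no reading.
- calibration(name): a dict with "fx", "fy", "cx", "cy" (pixels), "rvec" (rotation vector, rad) and "tvec" (3), from world to camera coordinates, as OpenCV has them. Camera axes: x right, y down, z forward; pixel columns grow to the right and rows downward; lengths in m; the calibration is good to about 2 mm. A picture is of the moment at which its call begins: read the wrist's pose just before it. calibration takes no time and is no camera call; for the wrist camera it gives the pose at the moment of the call.
A pose or a line that the arm cannot do raises env.PlanningError and nothing moves.
- job.job_done(): hands the job in; it is judged then, once.
The state is a dict: "time": time; "qpos": joint angles; "joint_velocities": joint speeds; "joint_torque": joint torques, N m; "tcp_pos": TCP position; "orientation": TCP orientation; "force": force on the tool from outside, world axes, zero at the start; "torque": the same for the moment, N m; "opening": finger opening in m; "gripper_force": force on a finger pad.
Only numpy, scipy, OpenCV 4.12 (cv2) and the standard library are available. Lean on these libraries where they do the work, as an engineer would, in place of code of your own. Each camera call takes 0.05 s, during which the arm holds its last target. There are 200 camera calls.

## Working session

There is one attempt and no reset: what is moved stays moved. The work goes in short steps, each a Python script; the robot and the scene stay as the last script left them, time stands still between calls to the robot, and variables do not carry over. Pictures are saved under pics/ and viewed, at most 14 in all, crops included, and the job is handed in when it is done.

```bash
mkdir -p pics; python3 - <<'E'
from cell import env,camera,calibration
import cv2,numpy as np
for n in("top","scene"):
    p,d=camera(n);cv2.imwrite(f"pics/{n}0.png",p);np.save(f"{n}0.npy",d)
    c=calibration(n);print(n,c,d.min(),d.max())
print(env.get_state())
E
```

```text
top {'fx': 441.45038840164585, 'fy': 441.45038840164585, 'cx': 319.3152797497254, 'cy': 234.32480668662365, 'rvec': array([ 2.18969651, -2.16390962,  0.10777521]), 'tvec': array([0.00651406, 0.55075923, 0.87449075])} 0.0 1.7862693
scene {'fx': 534.2074359274131, 'fy': 534.2074359274131, 'cx': 317.1258074845982, 'cy': 237.21186190905095, 'rvec': array([ 1.96050728,  1.07894244, -0.56506025]), 'tvec': array([-0.30514127, -0.21387764,  1.51510551])} 0.0 3.999857
{'time': 0.1, 'qpos': array([ 1.07990923,  0.47773672,  0.02233318,  1.55635298, -0.01151384,
        1.1092723 , -0.08311623]), 'joint_velocities': array([-0.00044637, -0.00255838,  0.00091687, -0.00230174, -0.00021023,
        0.00022832,  0.0016091 ]), 'joint_torque': array([ 5.98111612e-03, -5.97755420e+01,  1.61441009e+00, -2.81953651e+01,
        1.28729426e-02,  5.04643918e-03,  3.61042873e-05]), 'tcp_pos': array([ 0.25197092, -0.62576627,  0.30300954]), 'orientation': array([-7.94379277e-04,  9.81739193e-01,  1.90230080e-01, -2.06436657e-04]), 'force': array([-0.26489525, -0.08792509, -0.50756469]), 'torque': array([-0.02400238,  0.0221974 ,  0.04059521]), 'gripper_force': 0.0, 'opening': 0.08533077828205642}
```

View pics/top0.png

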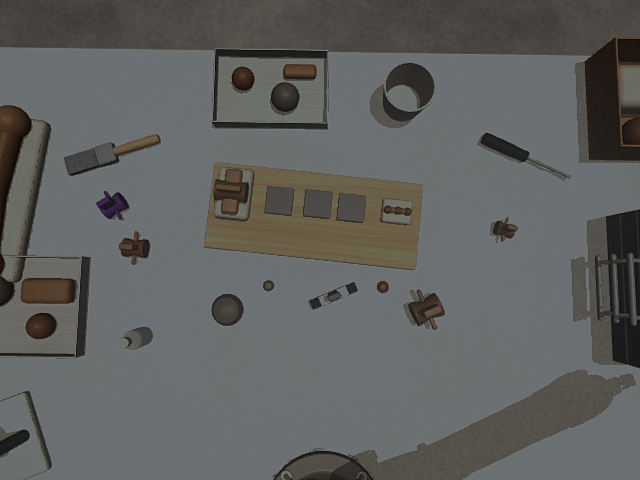

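View pics/scene0.png

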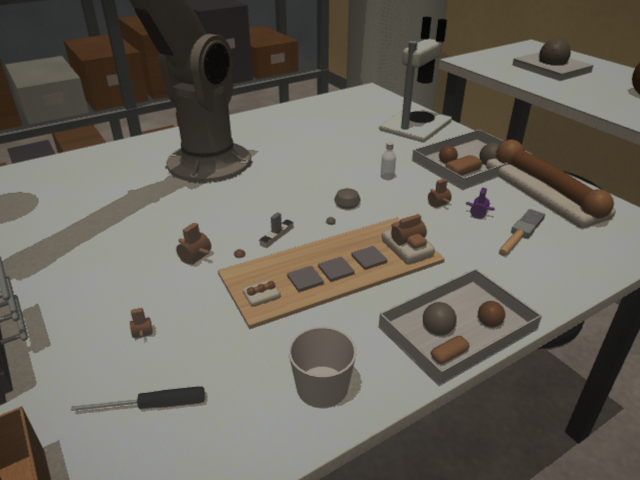

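The top view shows the large vertebra at (426,309), the medium at (133,247) with the purple decoy at (112,205), and the small at (505,230). The scale bar is at (333,295), and the pads are at (280,201), (318,204) and (351,207). The hip block is at the left (+y) end and the tail end at the right. The scene view agrees.

```bash
cat > h.py <<'E'
import numpy as np,cv2
from cell import env,kin,camera,calibration,job
from scipy.spatial.transform import Rotation as R
def cloud(n,pd=None,c=None):
    c=c or calibration(n); p,d=pd if pd else camera(n)
    v,u=np.mgrid[:480,:640]; P=np.dstack([(u-c['cx'])/c['fx']*d,(v-c['cy'])/c['fy']*d,d])
    W=(P-c['tvec'])@cv2.Rodrigues(c['rvec'])[0]; W[d<=0]=np.nan
    return W,p
def quat(a): # tool down, closing line (tool y) at world angle a from x
    y=np.array([np.cos(a),np.sin(a),0]);z=np.array([0,0,-1.]);x=np.cross(y,z)
    q=R.from_matrix(np.c_[x,y,z]).as_quat();return [q[3],*q[:3]]
def near(W,c,r): return np.hypot(W[...,0]-c[0],W[...,1]-c[1])<r
def rect(P): # centre, long-axis angle, sizes
    m=P[:,:2].mean(0)
    (x,y),(w,h),a=cv2.minAreaRect(((P[:,:2]-m)*1000).astype(np.float32))
    a=np.radians(a)+(np.pi/2 if h>w else 0)
    return m+np.array([x,y])/1000,(a+np.pi/2)%np.pi-np.pi/2,sorted((w,h))
E
python3 - <<'E'
from h import *
np.set_printoptions(precision=4,suppress=True)
px=dict(L=(426,309),M=(133,247),S=(505,230),bar=(333,295),p1=(280,201),p2=(318,204),p3=(351,207),board=(300,240),tab=(500,300),hip=(230,190),tail=(396,211))
for n in("top","scene"):
    W,p=cloud(n,(cv2.imread(f"pics/{n}0.png"),np.load(f"{n}0.npy")))
    if n=="top":
        c={k:np.nanmedian(W[v-2:v+3,u-2:u+3].reshape(-1,3),0) for k,(u,v) in px.items()}
    for k in c:
        m=near(W,c[k],.05); Q=W[m]
        print(n,k,c[k],"zpct",np.nanpercentile(Q[:,2],[2,50,99.5]))
W,p=cloud("wrist"); 
print(calibration("wrist"),env.get_state()['tcp_pos'])
E
```

```text
top L [ 0.4055 -0.1938  0.0667] zpct [-0.003   0.0017  0.0816]
top M [0.518  0.3757 0.0627] zpct [-0.0035  0.0004  0.0686]
top S [ 0.5631 -0.362   0.0351] zpct [-0.0032  0.0006  0.0581]
top bar [ 0.4297 -0.0147  0.0574] zpct [-0.0033  0.0003  0.0593]
top p1 [0.619  0.095  0.0213] zpct [0.009  0.0134 0.0251]
top p2 [0.6137 0.0164 0.0215] zpct [0.0089 0.0142 0.0254]
top p3 [ 0.6083 -0.0516  0.0214] zpct [0.0092 0.0141 0.0253]
top board [0.5396 0.0527 0.0125] zpct [-0.0018  0.0114  0.0159]
top tab [ 0.4209 -0.3629  0.0005] zpct [-0.0034 -0.0003  0.004 ]
top hip [0.6275 0.1855 0.0896] zpct [0.01   0.0554 0.0939]
top tail [ 0.5989 -0.1416  0.0363] zpct [0.0093 0.0135 0.0396]
scene L [ 0.4055 -0.1938  0.0667] zpct [-0.0031  0.0235  0.0798]
scene M [0.518  0.3757 0.0627] zpct [-0.0033  0.002   0.0679]
scene S [ 0.5631 -0.362   0.0351] zpct [-0.0034 -0.0004  0.0575]
scene bar [ 0.4297 -0.0147  0.0574] zpct [-0.003   0.0017  0.0575]
scene p1 [0.619  0.095  0.0213] zpct [-0.7568  0.0108  0.0235]
scene p2 [0.6137 0.0164 0.0215] zpct [-0.7546  0.0127  0.0236]
scene p3 [ 0.6083 -0.0516  0.0214] zpct [0.0089 0.0145 0.0238]
scene board [0.5396 0.0527 0.0125] zpct [0.0081 0.011  0.0144]
scene tab [ 0.4209 -0.3629  0.0005] zpct [-0.0036 -0.001   0.0021]
scene hip [0.6275 0.1855 0.0896] zpct [-0.7565  0.0341  0.0914]
scene tail [ 0.5989 -0.1416  0.0363] zpct [0.0088 0.013  0.0374]
{'fx': 363.0293514977476, 'fy': 363.0293514977476, 'cx': 323.49578374236876, 'cy': 240.72839914863005, 'rvec': array([-2.3714,  1.6013,  0.267 ]), 'tvec': array([-0.6729, -0.0426,  0.3836])} [ 0.252  -0.6258  0.3032]
```

```bash
cat >> h.py <<'E'
def go(p,a):
    q0=env.get_state()['qpos'];best=None
    for k in(0,np.pi,-np.pi):
        j=kin.inverse_kinematics(p,quat(a+k))
        if j is not None:
            s=np.abs(np.array(j)-q0).max()
            if best is None or s<best[0]: best=(s,j)
    if best is None: raise Exception(f"no ik {p} {a}")
    env.goto_joints(best[1])
E
python3 - <<'E'
from h import *
np.set_printoptions(precision=4,suppress=True)
W,p=cloud("top",(cv2.imread("pics/top0.png"),np.load("top0.npy")))
for k,c,z0 in(("L",(.4055,-.194),.055),("M",(.518,.3757),.044),("S",(.563,-.362),.036),("bar",(.43,-.015),.025)):
    m=near(W,c,.05)&(W[...,2]>z0);print(k,m.sum(),rect(W[m]))
# wrist look at the board
go([.55,.02,.36],0.)
c=calibration("wrist");pd=camera("wrist");cv2.imwrite("pics/w1.png",pd[0]);np.savez("w1.npz",d=pd[1],**c)
C=-cv2.Rodrigues(c['rvec'])[0].T@c['tvec'];print("cam",C,env.get_state()['time'],env.get_state()['tcp_pos'],env.nose_length)
for n,(W,p) in(("top",(W,p)),("wrist",cloud("wrist",pd,c))):
    for k,cc in(("p1",(.619,.095)),("p2",(.6137,.0164)),("p3",(.6083,-.0516))):
        m=near(W,cc,.045)&(W[...,2]>.0175)&(W[...,2]<.03)&(p.max(2).astype(int)-p.min(2)<25)
        print(n,k,m.sum(),rect(W[m]),np.median(W[m],0))
    b=(W[...,2]>.0075)&(W[...,2]<.017)&near(W,(.57,.02),.25);print(n,"board",rect(W[b]),np.median(W[b][:,2]))
E
```

```text
L 175 (array([ 0.4024, -0.2024]), np.float64(-1.1811930034158213), [14.410299301147461, 34.543174743652344])
M 114 (array([0.5191, 0.3877]), np.float64(1.5060177295978638), [11.854260444641113, 27.346939086914062])
S 84 (array([ 0.5664, -0.3676]), np.float64(1.2951831224215065), [9.889284133911133, 20.634490966796875])
bar 88 (array([ 0.4267, -0.0167]), np.float64(-1.179438146705027), [11.795768737792969, 25.23167610168457])
cam [0.5502 0.1014 0.4315] 2.725 [0.5502 0.0188 0.3598] 0.0726
top p1 726 (array([0.6204, 0.0971]), np.float64(-0.09797356860432593), [55.86769485473633, 56.42628860473633]) [0.6196 0.097  0.0218]
top p2 753 (array([0.6142, 0.0087]), np.float64(1.4734478020984128), [56.58294677734375, 73.3800277709961]) [0.6139 0.0164 0.0217]
top p3 745 (array([ 0.6085, -0.0436]), np.float64(1.476461568346001), [56.131629943847656, 72.6135482788086]) [ 0.6078 -0.0515  0.0217]
top board (array([0.6024, 0.0258]), np.float64(-1.4722367212703205), [422.85931396484375, 462.68231201171875]) 0.011841502864322315
wrist p1 2856 (array([0.6191, 0.0996]), np.float64(-0.09555115727678931), [55.51024627685547, 56.12942886352539]) [0.6186 0.1002 0.0235]
wrist p2 2587 (array([0.6126, 0.01  ]), np.float64(1.4748616743211356), [55.95146560668945, 76.3781509399414]) [0.6125 0.0192 0.0233]
wrist p3 2086 (array([ 0.6072, -0.0416]), np.float64(1.475419739727562), [56.376564025878906, 69.74691009521484]) [ 0.606  -0.0472  0.0233]
wrist board (array([0.5972, 0.0075]), np.float64(-5.6459015109311395e-05), [412.53363037109375, 444.5233154296875]) 0.013500885833636452
```

View pics/w1.png

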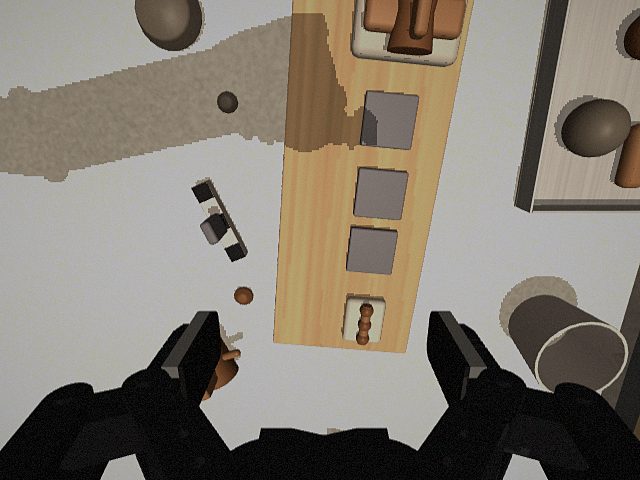

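The wrist view shows the pads at (389,120), (381,193) and (372,250), the bar at (219,222) and the board edges. The wrist and top cameras disagree by about 2.5 mm, so I'll take a second wrist view turned half round to cancel the hand-eye bias.

```bash
python3 - <<'E'
from h import *
np.set_printoptions(precision=4,suppress=True)
V={"top":cloud("top",(cv2.imread("pics/top0.png"),np.load("top0.npy")))}
f=np.load("w1.npz");V["w1"]=cloud("",(cv2.imread("pics/w1.png"),f['d']),f)
for a in(np.pi,-np.pi):
    try: env.reach([.55,.02,.36],quat(a)); break
    except env.PlanningError as e: print(e)
s=env.get_state();print(s['time'],s['qpos'],s['tcp_pos'],s['orientation'])
c=calibration("wrist");pd=camera("wrist");cv2.imwrite("pics/w2.png",pd[0]);np.savez("w2.npz",d=pd[1],**c)
V["w2"]=cloud("",pd,c);C=-cv2.Rodrigues(c['rvec'])[0].T@c['tvec'];print(C)
for n,(W,p) in V.items():
    for k,cc in(("p1",(.6197,.0985)),("p2",(.6133,.018)),("p3",(.607,-.049))):
        m=near(W,cc,.0415)&(W[...,2]>.0185)&(W[...,2]<.03)&(p.max(2).astype(int)-p.min(2)<25)
        print(n,k,m.sum(),rect(W[m]),np.median(W[m],0))
    m=near(W,(.428,-.016),.04)&(W[...,2]>.035);print(n,"fin",m.sum(),rect(W[m]))
    t=near(W,(.48,.08),.03);print("table",np.median(W[t][:,2]))
E
```

```text
5.1833 [ 0.76    0.466  -1.2041  1.7337  0.4559  1.2622  2.5885] [0.55 0.02 0.36] [-0.0001 -0.7069  0.7073 -0.    ]
[ 0.5498 -0.0614  0.4317]
top p1 699 (array([0.6204, 0.0971]), np.float64(-0.09797356860432593), [55.8676872253418, 56.426292419433594]) [0.6205 0.0971 0.0219]
top p2 706 (array([0.6149, 0.0176]), np.float64(-0.10113860240183037), [55.70830154418945, 56.165199279785156]) [0.6151 0.0167 0.0218]
top p3 727 (array([ 0.6085, -0.0439]), np.float64(1.476461568346001), [56.13163375854492, 71.96713256835938]) [ 0.6077 -0.0515  0.0217]
top fin 84 (array([ 0.4267, -0.0167]), np.float64(-1.1811800537950208), [11.789457321166992, 25.231136322021484])
table -0.00039297008651003804
w1 p1 2852 (array([0.6191, 0.0996]), np.float64(-0.09555115727678931), [55.51024627685547, 56.12942886352539]) [0.6187 0.1002 0.0235]
w1 p2 2423 (array([0.6128, 0.0126]), np.float64(1.4748616743211356), [55.95146560668945, 71.21363830566406]) [0.613  0.0212 0.0234]
w1 p3 2065 (array([ 0.6064, -0.0486]), np.float64(-0.0930938585389729), [55.53376770019531, 56.40214538574219]) [ 0.6059 -0.0474  0.0233]
w1 fin 430 (array([ 0.4259, -0.0144]), np.float64(-1.1729125032174652), [12.177749633789062, 26.082157135009766])
table 0.0017889780198590219
w2 p1 2016 (array([0.619 , 0.0987]), np.float64(1.4776508029307758), [55.77177810668945, 56.008636474609375]) [0.6186 0.097  0.0237]
w2 p2 2381 (array([0.6128, 0.012 ]), np.float64(1.474924658080916), [55.90055465698242, 70.70655822753906]) [0.6132 0.018  0.0236]
w2 p3 2777 (array([ 0.607 , -0.0424]), np.float64(1.4753474349039664), [55.7968864440918, 69.66893768310547]) [ 0.6059 -0.0504  0.0236]
w2 fin 450 (array([ 0.4258, -0.0154]), np.float64(-1.1506290354284454), [12.335466384887695, 25.85307502746582])
table 0.001960240836740886
```

```bash
python3 - <<'E'
from h import *
np.set_printoptions(precision=4,suppress=True)
V={"top":cloud("top",(cv2.imread("pics/top0.png"),np.load("top0.npy")))}
for w in("w1","w2"):
    f=np.load(w+".npz");V[w]=cloud("",(cv2.imread(f"pics/{w}.png"),f['d']),f)
off={"top":(-.0012,.0019),"w1":(0,-.0005),"w2":(0,.0005)}
for n,(W,p) in V.items():
    m=near(W,(.613,.023),.13)&(W[...,2]>.0175)&(W[...,2]<.03)&(p.max(2).astype(int)-p.min(2)<25)
    k,lab,st,_=cv2.connectedComponentsWithStats(m.astype(np.uint8),connectivity=4)
    for i in range(1,k):
        if st[i,4]>400: r=rect(W[lab==i]);print(n,st[i,4],r[0]+off[n],np.degrees(r[1])%90,r[2])
E
```

```text
top 726 [0.6192 0.099 ] 84.38652801513669 [55.86769485473633, 56.42628860473633]
top 726 [0.6139 0.0194] 84.42234039306642 [55.72514343261719, 56.58294677734375]
top 727 [ 0.6066 -0.0499] 84.25732421875 [55.93286895751953, 56.20875930786133]
w1 2856 [0.6191 0.0991] 84.52532196044923 [55.51024627685547, 56.12942886352539]
w1 2386 [0.6135 0.0197] 84.50334167480469 [55.89036560058594, 55.95146942138672]
w1 2078 [ 0.6064 -0.0491] 84.6661376953125 [55.53376007080078, 56.40214157104492]
w2 2769 [ 0.6063 -0.049 ] 84.51539611816406 [55.28901290893555, 55.80221176147461]
w2 2370 [0.6135 0.0198] 84.5069580078125 [55.90055465698242, 55.96991729736328]
w2 2024 [0.619  0.0992] 84.66314697265626 [55.77177810668945, 56.008636474609375]
```

```bash
cat >> h.py <<'E'
ROW=np.radians(84.5)
def look(xy,z0,zmax,tool_x):
    W,p=cloud("wrist"); m=near(W,xy,.03)&(W[...,2]>z0+.002)&(W[...,2]<zmax)
    c,a,s=rect(W[m]); return c-.0005*tool_x,a,s,int(m.sum()),np.nanpercentile(W[m][:,2],98)
def pick(name,xy,a,tip,zmin,zmax,f=40):
    env.grip(.05); go([*xy,.26],a-np.pi/2)
    q=env.get_state()['orientation'];tx=R.from_quat([*q[1:],q[0]]).as_matrix()[:2,0]
    c,b,s,n,h=look(xy,zmin,zmax,tx)
    print(name,"look",c,b,s,n,"top z",round(h,4),"was",xy,a)
    assert np.hypot(*(c-xy))<.006 and abs(np.sin(b-a))<.1
    go([*c,.2],b-np.pi/2)
    hit=env.movel([*c,tip+env.nose_length],velocity=.1,stop_force=15)
    env.grip(0.,f); s=env.get_state(); print("hit",hit,"opening",s['opening'],s['gripper_force'])
    env.movel([*c,.28],velocity=.25); s=env.get_state();print("lifted",s['opening'],s['force'],s['time'])
def place(xy,tip,dz):
    go([*xy,.28],ROW-np.pi/2); z=tip+dz+env.nose_length
    env.movel([*xy,z+.012],velocity=.2)
    hit=env.movel([*xy,z-.003],velocity=.03,stop_force=4); s=env.get_state()
    print("placed",hit,s['tcp_pos']-[*xy,z],s['force'])
    env.grip(.045); env.movel([*xy,.28],velocity=.25); print("t",env.get_state()['time'])
E
cat > run.py <<'E'
import sys
from h import *
np.set_printoptions(precision=4,suppress=True)
O=dict(L=((.4012,-.2005),-1.181,.054,.055,.095,(.6191,.0991),.022),
 M=((.5179,.3896),1.506,.044,.046,.08,(.6135,.0197),.022),
 S=((.5652,-.3657),1.295,.036,.037,.07,(.6064,-.0490),.022),
 B=((.4258,-.0149),-1.165,.030,.025,.07,tuple(np.array([.6135,.0197])-.073*np.array([np.sin(ROW),-np.cos(ROW)])),.012))
for k in sys.argv[1:]:
    xy,a,tip,z0,z1,dst,dz=O[k]; pick(k,xy,a,tip,z0,z1); place(dst,tip,dz)
E
python3 run.py L; python3 -c "
from h import *
cv2.imwrite('pics/w3.png',camera('wrist')[0])"
```

```text
L look [ 0.4009 -0.201 ] -1.1509271097334524 [14.002796173095703, 34.429813385009766] 956 top z 0.0826 was (0.4012, -0.2005) -1.181
hit False opening 0.012928382362464302 40.110599398612976
lifted 0.013092946670728337 [-0.302   0.0821 -3.1996] 9.9
placed True [0.0004 0.0001 0.0005] [-0.0071 -0.1102  3.5743]
t 13.55
```

View pics/w3.png

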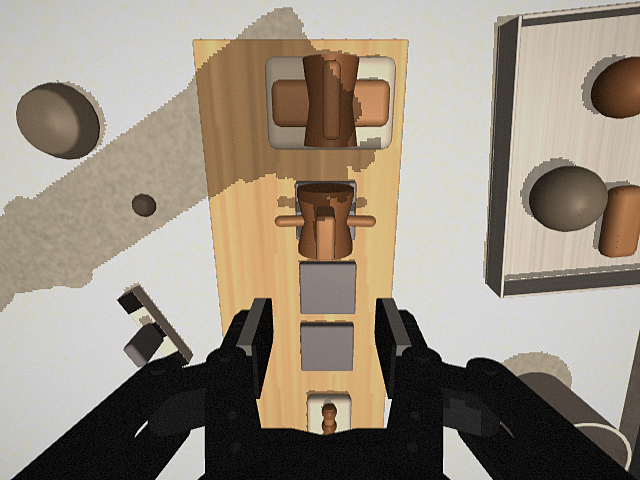

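The large vertebra stands upright on the pad next to the hip block, its blade along the row at (325,230). Next are the medium, the small and the scale.

```bash
python3 run.py M S B && python3 - <<'E'
from h import *
np.set_printoptions(precision=4,suppress=True)
go([.50,.02,.40],0.)
T={"L":((.6191,.0991),.077),"M":((.6135,.0197),.067),"S":((.6064,-.0490),.059),"B":((.5408,.0127),.035)}
for n,o in(("wrist",(0,-.0005)),("top",(-.0012,.0019))):
    W,p=cloud(n);cv2.imwrite(f"pics/{n}9.png",p)
    for k,(c,z) in T.items():
        m=near(W,c,.03)&(W[...,2]>z);r=rect(W[m]);print(n,k,m.sum(),(r[0]+o-c)*1000,np.degrees(r[1]),r[2],np.percentile(W[m][:,2],98))
print(env.get_state()['time'])
E
```

```text
M look [0.5176 0.391 ] 1.4979041430208282 [11.526643753051758, 26.642765045166016] 591 top z 0.0709 was (0.5179, 0.3896) 1.506
hit False opening 0.011018888442058344 42.42818534374237
lifted 0.0113544317574162 [ 0.2703 -0.9185 -0.8562] 17.6083
placed True [ 0.0006 -0.0002  0.0005] [ 1.0526 -0.264   2.5255]
t 21.4083
S look [ 0.5657 -0.3663] 1.3037590337637792 [9.098910331726074, 20.40178871154785] 354 top z 0.0606 was (0.5652, -0.3657) 1.295
hit False opening 0.00875334125921142 42.40984082221985
lifted 0.009235874057575418 [ 0.4156  0.7653 -1.5509] 25.825
placed True [ 0.0008 -0.0001  0.0004] [-0.4751 -1.18    4.7386]
t 29.5
B look [ 0.4253 -0.0147] -1.1699460746582533 [11.731827735900879, 25.275358200073242] 570 top z 0.0606 was (0.4258, -0.0149) -1.165
hit False opening 0.01158653888496243 40.86030900478363
lifted 0.010840660824118659 [-1.1252  0.8931 -1.1362] 33.3
placed True [ 0.0003 -0.0001  0.0003] [-0.231  -0.3858  4.0101]
t 36.5583
wrist L 780 [-0.7319 -0.1448] 85.55279541015625 [14.567838668823242, 34.78444290161133] 0.10472548444649181
wrist M 429 [-0.8445 -0.1227] 84.76608276367189 [12.127960205078125, 26.67391586303711] 0.09246486714066726
wrist S 248 [-0.7197  0.226 ] 83.34783172607423 [9.98740005493164, 20.326143264770508] 0.08267646064123493
wrist B 18780 [ 0.6249 10.3355] -4.229675292968732 [32.33391571044922, 44.55144119262695] 0.41437495162870713h.py:14: RuntimeWarning: Mean of empty slice.
  m=P[:,:2].mean(0)
  ret = um.true_divide(
Traceback (most recent call last):
IndexError: index -1 is out of bounds for axis 0 with size 0
```

```bash
python3 - <<'E'
from h import *
np.set_printoptions(precision=4,suppress=True)
go([.45,-.35,.36],0.)
T={"L":((.6191,.0991),.077,.12),"M":((.6135,.0197),.067,.12),"S":((.6064,-.0490),.059,.12),"fin":((.5408,.0127),.045,.1)}
W,p=cloud("top");cv2.imwrite("pics/t9.png",p[100:340,150:470].repeat(2,0).repeat(2,1))
for k,(c,z,zz) in T.items():
    m=near(W,c,.03)&(W[...,2]>z)&(W[...,2]<zz);r=rect(W[m]);print(k,m.sum(),(r[0]+[-.0012,.0019]-c)*1000,np.degrees(r[1]),r[2],np.percentile(W[m][:,2],98))
m=near(W,(.5408,.0127),.062)&(W[...,2]>.022)&(W[...,0]<.572);r=rect(W[m]);print("bar",r,np.degrees(r[1]),np.median(W[m][:,2]))
print(env.get_state()['time'])
E
```

```text
L 169 [-0.6744 -0.6785] 84.6128387451172 [13.939990043640137, 34.04092025756836] 0.10435820991600613
M 110 [-0.3212 -0.4455] 85.21572875976562 [12.444185256958008, 25.97608757019043] 0.0929508886966291
S 70 [-1.1117  0.2105] -89.2467428445816 [10.035545349121094, 20.083778381347656] 0.08216189415503163
fin 89 [-0.4395 12.6922] 83.98438262939453 [12.118146896362305, 24.421173095703125] 0.07192220600699713
bar (array([0.5416, 0.0239]), np.float64(1.4744781791241643), [20.24201774597168, 99.51880645751953]) 84.48137664794922 0.028248957724209166
38.6833
```

View pics/t9.png

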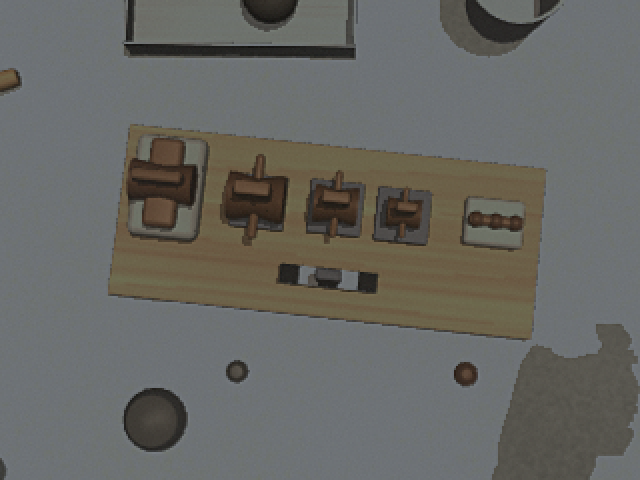

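The top view shows the three vertebrae centred on their pads at (257,197), (335,204) and (403,212), to within about 1 mm. The scale bar lies flat and parallel to the row in front of the medium one at (328,278). The 12 mm fin offset was my mistake in the check's reference; the commanded target was y = 0.0267 and the bar is at about 0.0256.

```bash
python3 -c "
from cell import job;print(job.job_done())"
```

```text
the job is handed in; nothing more can be done
None
```

I handed the job in at about 39 s: all three vertebrae stand upright on their pads in the right order, within about 1 mm of centre, and the photo scale lies parallel to the row in front of the medium one, about 1 mm off its target; no verdict came back.

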